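# Refit the knob on a coolant valve and shut it

### The job

On the coolant manifold one valve has lost its knob. Put the loose red knob on the bare D-shaped stem, turning it until its flat lines up with the flat of the stem, and press it gently down until it snaps home against the brass nut; then use the knob to turn that valve clockwise until it is shut, its bar straight across the manifold like the bars of its two neighbours, and let go. Do not force it, and do not disturb the other two knobs or the fitting and the bottle on the bench.

Things in the scene. Friction and masses are not known exactly. Their poses are not given: they have to be found in the camera images.
- knob: The loose red plastic knob, 40 to 85 g, standing on the bench. Round skirt 44 mm across, 22 mm high; on it a straight bar grip 44 mm long (x), 14 mm wide (y), from 22 to 44 mm height, with a white pointer line on the top and end of its +x half. Origin: centre of the underside; z up, x along the bar to the pointer end.
- bore (a point): Mouth of the knob's bore, at the centre of its underside, axes as the knob. The blind bore is 18 mm deep, 15 mm across, with one flat 3.8 mm from the axis on the pointer (+x) side. It goes onto the stem only with its flat over the stem's flat, within about 0.1 rad; once on, knob and stem have about 0.13 rad of play each way.
- seat (a point): Centre of the top face of the brass nut of the bare valve, on the stem's axis, 54 mm above the bench (axes as the block): the knob's underside rests here when home. With the flats matched the knob goes down freely to 7 mm above the seat; there two sprung tongues in the stem's sides resist with 8 to 13 N, and over the last 1.3 mm it snaps down and stays. A push over 25 N is forcing it.
- manifold: The fixed steel plate, 100 mm (x) by 290 mm (y) by 10 mm, that carries the three valve blocks at y = -88, 0 and 88 mm in any order. Origin: centre of its underside, on the bench; the blocks have its axes.
- valve_b: A neighbouring valve block of the same make, with its own red knob fitted. Origin and axes as for the bare valve.
- valve_c: The other neighbouring valve block, with its own red knob fitted. Origin and axes as for the bare valve.
- knob_b (a joint): Angle of the fitted knob of valve_b, rad, 0 = shut (bar along the block's x), counter-clockwise from above positive. Same size and look as the loose knob, its underside 54 mm and its top 98 mm above the bench. Starts at 0, to be left so.
- knob_c (a joint): Angle of the fitted knob of valve_c, as knob_b. Starts at 0, to be left so.
- coupling: A loose brass hose coupling standing on the bench, hexagon 34 mm across at the foot, 38 mm high. Origin: centre of its underside. To be left alone.
- sealant: A loose small green bottle with a white cap and yellow label, 32 mm across and 75 mm high. Origin: centre of its underside. To be left alone.
- valve_a: The valve without a knob: an aluminium block 80 (x) by 86 (y) by 36 mm, one of three, in any of the places. Origin: centre of its underside, under the stem. x: across the manifold, away from the robot at yaw 0, to the black shut mark on its top. Shut: the knob's x along this x. The valve was left partly open, so its stem is turned counter-clockwise from shut, seen from above, by 0.35 to 1.6 rad.
- stem_top (a point): Centre of the top of the bare steel stem, 16 mm above the seat; axes as the block, NOT turning with the stem. Stem: 14 mm across, a flat 3.5 mm from its axis, top 2 mm bevelled, stiff to turn (0.07 N m), stop 0.06 rad beyond shut. The flat faces the block's +x when shut; its angle is not reported: see it from above, or turn the knob lightly on the stem's top until it drops in.
There are look-alikes about, which are no part of the job. What is shaped like the knob but green or purple is not meant.

How it is judged:
By the outcome, as a careful person would: the job done as asked, in the order asked, and still so for the second after the job is handed in, with the robot touching nothing.
It also fails if it takes over 72 s, if anything falls off the work surface, if the arm or the gripper's body presses on something with over 40 N, if the wrist force passes 120 N, or if a joint passes its speed limit or range.

### The arm

A 6-joint arm with a two-finger parallel gripper is mounted at the origin on the work surface. World frame = base frame: x ahead of the robot, y to its left, z up, the work surface at z = 0. Lengths are in m, angles in rad, forces in N, time in s.
With the tool pointing down it reaches from about 0.35 to 0.975 m from the base axis. Payload 4.9 kg.
Tool frame: the origin (TCP) lies at the very end of the fingers, on their centre line; the grasp point (between the pads) lies 19 mm behind it; z points along the fingers, x is the direction in which the jaws open and shut, and the axes are right-handed (so a half turn about z gives the same grasp; the last joint's range is limited). The gripper opens to 85 mm and grips with 20 to 120 N. Pads are 22 mm wide; open, the fingers measure 114 mm over their backs; the gripper's body (76 mm by 85 mm) begins 54 mm behind the grasp point. The pads swing forward as they close: fully open they stand 13 mm farther back than shut.
Start: joints at [1.089, 0.053, 1.613, -0, 1.476, -0.119], TCP at [0.222, 0.584, 0.231] pointing down, gripper open.
Joint ranges: [-3.01, 3.01], [-1.01, 2.22], [0.06, 2.58], [-1.02, 4.17], [0.09, 2.62], [-3.14, 3.14]. Speed limits (rad/s): [2.57, 2.57, 3.14, 3.14, 3.14, 3.14].

### API

Orientations are given as a rotation vector (axis times angle).
In Python, from station import monitor, imaging, ticket gives the robot as it stands.
- The arm moves only by the tool step_arm, never from a script. Its argument "targets" is one flat list of numbers, 4 for each row, row after row: the shift along the tool's x, y, z in m, then the turn about the tool's z in rad. In form: [tx, ty, tz, roll, tx, ty, tz, roll, ...]. A call has 1 to 12 rows; each row is the pose to reach, as a shift and turn from the pose measured when the call began, along the tool's axes at that moment; what a row does not reach only later rows make up. A row lasts 1/12 s, in which the tool goes at most 41.7 mm and 7.16 degrees, less where a joint would pass 70% of its speed; a pose out of reach is approached as far as the arm can. A call with a gripper value outside its range is refused whole. "grip" is the finger opening in m, from 0 to 0.0854, set as the call begins (left out, the last holds). The fingers move at their own pace and stop on an object; "force" is the grip in N (left out, the last holds). Time passes only in rows, so rows that repeat a pose let the fingers close. It gives the time, the measured TCP pose, the force and the opening at its end, in the units of the state.
- monitor.get_obs(): the state, without advancing time (a new reading comes with each control period).
- imaging.get_image(name): name is "scene" or "top" or "wrist"; returns a dict with "color" (400x640x3 uint8, red, green, blue), "depth" (400x640 float32, m along the optical axis (not along the pixel's ray), 0 where there is no reading), "fov_y" (degrees; the focal length in pixels is half the picture's height over the tangent of half this angle, whatever the lens; pixels are square), "cx", "cy" (the principal point, pixels), "R" (3x3) and "t" (3): a world point X has camera coordinates R X + t. Camera axes: x right, y down, z forward; pixel columns grow to the right and rows downward; lengths in m; the calibration is good to about 2 mm. A picture is of the moment at which its call begins.
- ticket.finish_job(): hands the job in, once; it reports no verdict.
Trained networks look in a picture, given as the dict that the camera call returned (one of the last four; its "shot" number tells which), for a name from the list of things; names that differ only in an ending like _2 or _b are one class to them, and where a whole thing is asked for, a point or a joint stands for the part that bears it (a point fixed in the world has none). Each returns a list of dicts, best first, with "score" (0 to 1); they miss things now and then, are a little off and sometimes report something else, mostly with a low value. They report only what shows in the picture. A call takes as long as a camera call. They do not tell look-alikes from the thing itself.
- imaging.search_frame(name, picture): "uv" ([column, row] in pixels, amid what is visible of it).
- imaging.mark_of(name, picture): "uv" ([column, row] in pixels: a listed point, or the origin of a listed thing).
The state is a dict: "t": time; "q": joint angles; "dq": joint speeds; "effort": joint torques, N m; "tool_pos": TCP position; "tool_rot": TCP orientation; "contact_force": force on the tool from outside, world axes, zero at the start; "wrist_torque": the same for the moment, N m; "opening": finger opening in m.
Only numpy, scipy, OpenCV 4.12 (cv2) and the standard library are available. Lean on these libraries where they do the work, as an engineer would, in place of code of your own. Each camera call takes 0.05 s, during which the arm holds its last target.

## Working session

There is one attempt and no reset: what is moved stays moved. The work goes in short steps, Python scripts to look and compute and a tool call to move; the robot and the scene stay as the last step left them, time stands still between calls to the robot, and variables do not carry over. Pictures are saved under pics/ and viewed, and the job is handed in when it is done.

Besides the shell and the picture viewer there is one more tool, called after "Request:" by a JSON object that holds its "api" and its "payload", one argument or row to a line. step_arm: Moves the arm, as the interface text tells. Its arguments: {"type":"object","properties":{"targets":{"type":"array","items":{"type":"number"}},"grip":{"type":"number"},"force":{"type":"number"}},"required":["targets"]}

```bash
ls; mkdir -p pics
cat > h.py <<'E'
import numpy as np, cv2
from station import monitor, imaging, ticket
from scipy.spatial.transform import Rotation as Ro
def K(p):
    f=200/np.tan(np.radians(p["fov_y"])/2); return f,p["cx"],p["cy"]
def at_z(p,uv,z):
    f,cx,cy=K(p); R=np.array(p["R"]);t=np.array(p["t"])
    d=R.T@np.array([(uv[0]-cx)/f,(uv[1]-cy)/f,1]); o=-R.T@t
    return o+d*(z-o[2])/d[2]
def proj(p,X):
    f,cx,cy=K(p); c=np.array(p["R"])@X+np.array(p["t"]); return np.array([cx+f*c[0]/c[2],cy+f*c[1]/c[2]])
def cloud(p):
    f,cx,cy=K(p); d=p["depth"]; v,u=np.mgrid[0:400,0:640]
    C=np.stack([(u-cx)/f*d,(v-cy)/f*d,d],-1)-np.array(p["t"])
    return C@np.array(p["R"])
def save(p,n,crop=None,s=1):
    im=p["color"]
    if crop: im=im[crop[1]:crop[3],crop[0]:crop[2]]
    im=cv2.resize(im,None,fx=s,fy=s,interpolation=cv2.INTER_CUBIC)
    cv2.imwrite("pics/"+n+".png",im[...,::-1])
def st():
    o=monitor.get_obs(); 
    for k in o: print(k,np.round(o[k],4))
    R=Ro.from_rotvec(o["tool_rot"]).as_matrix(); print(R.round(3)); return o,R
E
python3 - <<'E'
from h import *
st()
for n in ["top","scene","wrist"]:
    p=imaging.get_image(n); save(p,n+"0"); print(n,p["fov_y"],p["shot"],(-np.array(p["R"]).T@p["t"]).round(3))
    for k in ["knob","stem_top","seat","manifold","valve_a","coupling","sealant"]:
        try: print(k,[(round(float(a["score"]),2),np.round(a["uv"]).tolist()) for a in imaging.mark_of(k,p)[:5]])
        except Exception as e: print(k,e)
E
```

```text
pics
t 0.0
q [ 1.089   0.0534  1.6143  0.      1.476  -0.119 ]
dq [-0.0007 -0.0005  0.001   0.0004 -0.0003  0.0002]
effort [-1.50000e-03 -3.93676e+01 -3.70175e+01 -2.00000e-04  7.00000e-03
  0.00000e+00]
tool_pos [0.2215 0.5838 0.2301]
tool_rot [ 2.585   1.7837 -0.0028]
contact_force [ 0.5132 -0.7693 -0.0127]
wrist_torque [-0.0299 -0.0558  0.0399]
opening 0.0855
[[ 0.355  0.935 -0.001]
 [ 0.935 -0.355 -0.002]
 [-0.002 -0.    -1.   ]]
top 55.33911308176422 1 [0.422 0.063 0.833]
knob [(0.7, [236.0, 225.0]), (0.68, [270.0, 228.0]), (0.54, [306.0, 230.0])]
stem_top [(0.82, [418.0, 176.0])]
seat [(0.95, [416.0, 180.0])]
manifold []
valve_a [(0.87, [408.0, 182.0]), (0.73, [200.0, 255.0]), (0.72, [450.0, 191.0]), (0.61, [372.0, 173.0])]
coupling [(0.75, [197.0, 256.0])]
sealant [(0.82, [205.0, 184.0])]
scene 55.57232958894769 2 [0.919 0.184 0.624]
knob [(0.88, [418.0, 247.0]), (0.83, [377.0, 228.0]), (0.65, [337.0, 216.0])]
stem_top [(0.92, [199.0, 206.0])]
seat [(0.6, [202.0, 210.0])]
manifold []
valve_a [(0.85, [174.0, 201.0]), (0.6, [242.0, 245.0])]
coupling [(0.6, [459.0, 228.0])]
sealant [(0.87, [444.0, 304.0])]
wrist 70.22713139848072 3 [0.151 0.611 0.375]
knob []
stem_top []
seat []
manifold []
valve_a []
coupling []
sealant []
```

View pics/top0.png

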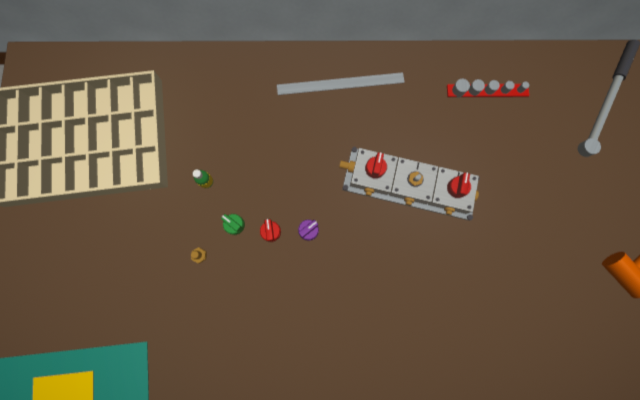

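View pics/scene0.png

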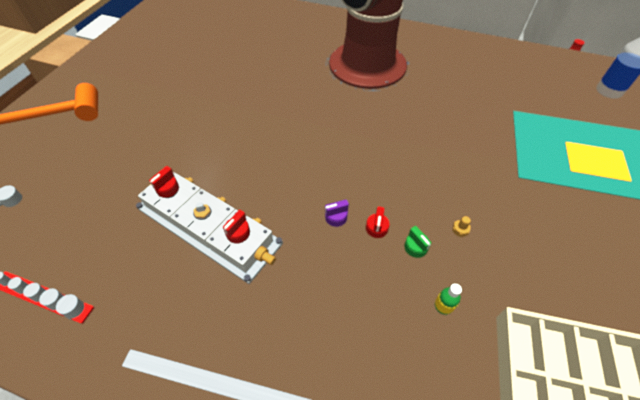

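The top view shows the loose red knob at about (270,230), between the green (232,223) and purple (309,229) look-alikes. The bare stem is on the middle block at about (416,178). Next I measure.

Run:
```python
from h import *
p=imaging.get_image("top"); s=imaging.get_image("scene")
np.savez("top.npz",**{k:p[k] for k in ["color","depth","fov_y","cx","cy","R","t"]})
save(p,"topA",(220,200,330,260),7); save(p,"topB",(335,140,485,225),5); save(s,"scB",(130,160,290,280),5)
C=cloud(p)
hsv=cv2.cvtColor(p["color"],cv2.COLOR_RGB2HSV)
red=((hsv[...,0]<8)|(hsv[...,0]>172))&(hsv[...,1]>150)&(hsv[...,2]>70)
for nm,(u0,v0,u1,v1),zt in [("loose",(250,210,292,250),.044),("L",(360,145,395,185),.098),("R",(440,165,480,205),.098)]:
    m=np.zeros((400,640),bool); m[v0:v1,u0:u1]=1
    X=C[m&(p["depth"]>0)]
    red2=C[m&red]
    print(nm,"red n",len(red2),"z range",np.percentile(red2[:,2],[2,50,98]).round(4))
    T=X[(X[:,2]>zt-.006)&(X[:,2]<zt+.008)]
    if len(T)>5:
        c=T.mean(0); w,V=np.linalg.eigh(np.cov(T[:,:2].T)); d=V[:,1]; print(" top n",len(T),c.round(4),"dir",np.degrees(np.arctan2(d[1],d[0])).round(1), "ext",np.ptp((T[:,:2]-c[:2])@d).round(4))
    # white pixels
    wmask=m&(hsv[...,1]<90)&(hsv[...,2]>150)
    W=C[wmask&(C[...,2]>zt-.01)]
    if len(W): print(" white",len(W),W.mean(0).round(4))
for n,z in [("stem_top",.070),("seat",.054)]:
  for q in (p,s):
    for a in imaging.mark_of(n,q)[:1]: print(n,at_z(q,a["uv"],z).round(4))
for q in (p,s):
  for n in ["bore","knob"]:
    for a in imaging.mark_of(n,q)[:4]: print(n,np.round(a["uv"]),round(float(a["score"]),2),at_z(q,a["uv"],0).round(4),at_z(q,a["uv"],.054).round(4))
  for n,z in [("coupling",0),("sealant",0)]:
    for a in imaging.mark_of(n,q)[:1]: print(n,at_z(q,a["uv"],z).round(4))
```

```text
loose red n 342 z range [0.0002 0.0225 0.0459]
 top n 142 [0.5109 0.1582 0.0436] dir -172.3 ext 0.0432
 white 14 [0.5216 0.1603 0.0447]
L red n 320 z range [0.0663 0.0771 0.0999]
 top n 154 [ 0.6369 -0.0655  0.0974] dir 165.6 ext 0.0443
 white 18 [ 0.624  -0.0543  0.1795]
R red n 343 z range [0.0663 0.0789 0.0999]
 top n 164 [ 0.5944 -0.2353  0.0973] dir 165.2 ext 0.0449
 white 18 [ 0.5952 -0.2224  0.1389]
stem_top [ 0.6222 -0.1531  0.07  ]
stem_top [ 0.6185 -0.1486  0.07  ]
seat [ 0.616  -0.1533  0.054 ]
bore [230. 227.] 0.9 [0.52   0.2468 0.    ] [0.5137 0.2349 0.054 ]
bore [308. 230.] 0.72 [0.5119 0.0768 0.    ] [0.506  0.0759 0.054 ]
bore [273. 230.] 0.65 [0.5141 0.1543 0.    ] [0.5082 0.1484 0.054 ]
knob [306. 229.] 0.86 [0.5159 0.0803 0.    ] [0.5098 0.0792 0.054 ]
knob [422. 177.] 0.74 [ 0.6319 -0.1808  0.    ] [ 0.6183 -0.165   0.054 ]
knob [270. 229.] 0.58 [0.5153 0.1604 0.    ] [0.5092 0.1542 0.054 ]
knob [411. 180.] 0.53 [ 0.624  -0.1542  0.    ] [ 0.6109 -0.1401  0.054 ]
coupling [0.4603 0.3132 0.    ]
sealant [0.6233 0.3047 0.    ]
bore [416. 244.] 0.93 [0.5204 0.2375 0.    ] [0.5549 0.2329 0.054 ]
bore [336. 214.] 0.66 [0.5073 0.0737 0.    ] [0.5429 0.0833 0.054 ]
bore [377. 228.] 0.65 [0.5114 0.1582 0.    ] [0.5466 0.1605 0.054 ]
knob [381. 229.] 0.93 [0.5114 0.1662 0.    ] [0.5467 0.1677 0.054 ]
knob [419. 246.] 0.68 [0.5231 0.2433 0.    ] [0.5574 0.2382 0.054 ]
knob [336. 216.] 0.63 [0.5107 0.0756 0.    ] [0.546 0.085 0.054]
coupling [0.459  0.3151 0.    ]
sealant [0.624  0.3037 0.    ]
```

View pictures.

View pics/topA.png

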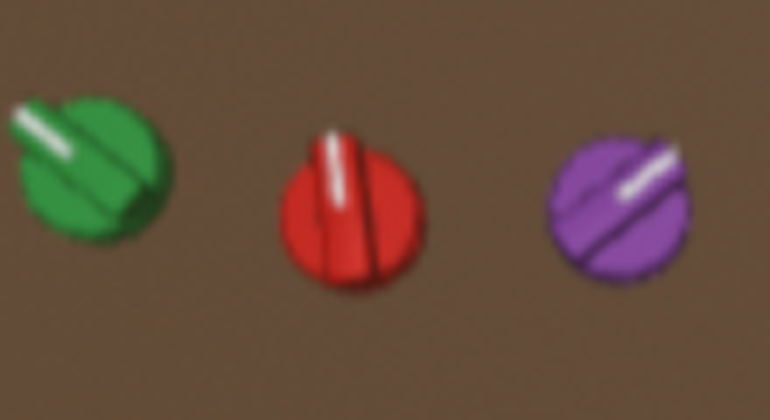

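View pics/topB.png

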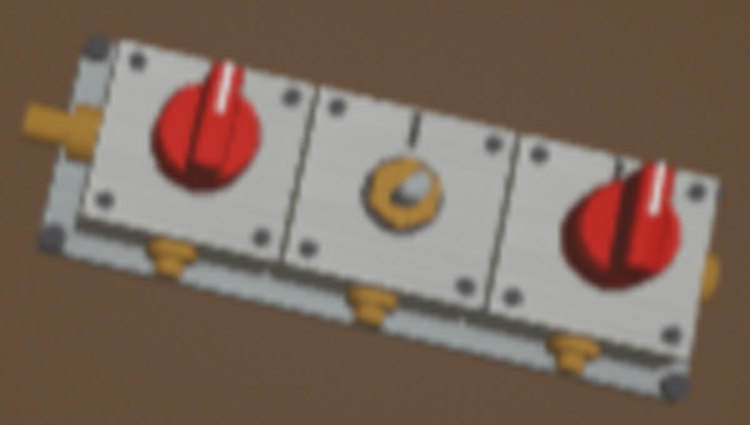

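View pics/scB.png

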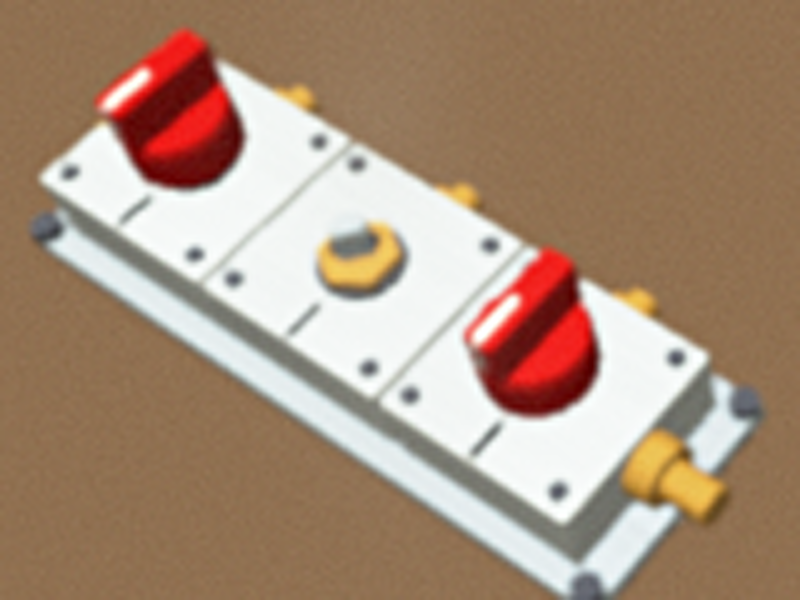

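```bash
cat >> h.py <<'E'
def plan(x,y,z,yaw_deg):
    o=monitor.get_obs(); R=Ro.from_rotvec(o["tool_rot"]).as_matrix(); d=R.T@(np.array([x,y,z])-o["tool_pos"])
    a=np.degrees(np.arctan2(R[1,0],R[0,0])); r=(a-yaw_deg+180)%360-180
    print("t",round(o["t"],2),"pos",np.round(o["tool_pos"],4),"yaw",round(a,2),"F",np.round(o["contact_force"],1),"tau",np.round(o["wrist_torque"],2),"op",round(o["opening"],4),"q6",round(o["q"][5],2))
    print("shift",d.round(4),"roll rad",np.radians(r).round(4),"z_tool",R[:,2].round(3))
E
python3 - <<'E'
from h import *
p=imaging.get_image("wrist"); o,R=st()
print((np.array(p["R"])@R).round(3))
print((R.T@(-np.array(p["R"]).T@p["t"]-o["tool_pos"])).round(4))
plan(.511,.158,.13,-82.3)
E
```

```text
t 1.95
q [ 1.089   0.0527  1.6129  0.      1.476  -0.119 ]
dq [ 0.0016 -0.0007 -0.0018  0.0003  0.0002  0.0006]
effort [-1.00000e-04 -3.93659e+01 -3.70454e+01 -1.00000e-04  4.00000e-04
  0.00000e+00]
tool_pos [0.2218 0.5843 0.2313]
tool_rot [-2.5858 -1.7842 -0.    ]
contact_force [-0.2702 -0.9691 -0.2264]
wrist_torque [-0.0072 -0.0333 -0.0149]
opening 0.0853
[[ 0.355  0.935  0.   ]
 [ 0.935 -0.355  0.   ]
 [ 0.    -0.    -1.   ]]
[[ 1.    -0.001 -0.002]
 [ 0.001  0.954 -0.3  ]
 [ 0.002  0.3    0.954]]
[-0.0004 -0.0757 -0.1432]
t 1.95 pos [0.2218 0.5843 0.2313] yaw 69.21 F [-0.3 -1.  -0.2] tau [-0.01 -0.03 -0.01] op 0.0853 q6 -0.12
shift [-0.2959  0.4217  0.1013] roll rad 2.6444 z_tool [ 0.  0. -1.]
```

Request:
{"api": "step_arm", "payload": {
  "targets": [-0.025, 0.035, 0, 0.11, -0.05, 0.07, 0, 0.22, -0.074, 0.105, 0, 0.33, -0.1, 0.14, 0, 0.44, -0.123, 0.175, 0, 0.55, -0.148, 0.21, 0, 0.66, -0.172, 0.245, 0, 0.77, -0.197, 0.28, 0, 0.88, -0.222, 0.315, 0, 0.99, -0.246, 0.35, 0, 1.1, -0.27, 0.386, 0, 1.21, -0.296, 0.4217, 0, 1.32],
  "grip": 0.04,
  "force": 60
}}

```text
t: 2.95
tool_pos: [0.5035, 0.1687, 0.2317]
tool_rot: [-3.136, 0.185, -0.002]
contact_force: [0.8, 0.7, -0.0]
opening: 0.04
```

```bash
python3 -c "
from h import *
plan(.511,.158,.13,-82.3)"
```

```text
t 2.95 pos [0.5035 0.1687 0.2317] yaw -6.74 F [ 0.8  0.7 -0. ] tau [-0.02 -0.01 -0.  ] op 0.04 q6 0.3
shift [0.0086 0.0098 0.1017] roll rad 1.3188 z_tool [ 0.001  0.    -1.   ]
```

Request:
{"api": "step_arm", "payload": {
  "targets": [0.0086, 0.0098, 0.01, 0.115, 0.0086, 0.0098, 0.02, 0.23, 0.0086, 0.0098, 0.03, 0.345, 0.0086, 0.0098, 0.04, 0.46, 0.0086, 0.0098, 0.05, 0.575, 0.0086, 0.0098, 0.06, 0.69, 0.0086, 0.0098, 0.07, 0.805, 0.0086, 0.0098, 0.08, 0.92, 0.0086, 0.0098, 0.09, 1.035, 0.0086, 0.0098, 0.1, 1.15, 0.0086, 0.0098, 0.1, 1.26, 0.0086, 0.0098, 0.1, 1.3188]
}}

```text
t: 3.95
tool_pos: [0.5103, 0.1579, 0.1306]
tool_rot: [2.36, -2.072, -0.001]
contact_force: [0.1, 0.1, 0.5]
opening: 0.0401
```

Request:
{"api": "step_arm", "payload": {
  "targets": [0, 0, 0, 0, 0, 0, 0, 0]
}}

```text
t: 4.12
tool_pos: [0.5102, 0.1579, 0.1305]
tool_rot: [2.362, -2.071, -0.001]
contact_force: [-0.6, -0.2, -0.0]
opening: 0.0401
```

```bash
cat > kn.py <<'E'
from h import *
def measure(p,zt,c0,rad=.035):
    C=cloud(p); hsv=cv2.cvtColor(p["color"],cv2.COLOR_RGB2HSV)
    near=(np.hypot(C[...,0]-c0[0],C[...,1]-c0[1])<rad)&(p["depth"]>0)
    red=((hsv[...,0]<8)|(hsv[...,0]>172))&(hsv[...,1]>120)
    wh=(hsv[...,1]<90)&(hsv[...,2]>150)
    m=near&(abs(C[...,2]-zt)<.005)&(red|wh)
    T=C[m]; r=cv2.minAreaRect((T[:,:2]*1000).astype(np.float32)); print("rect mm",np.round(r[0],1),np.round(r[1],1),round(r[2],1),"n",len(T),"z",np.median(T[:,2]).round(4))
    w,V=np.linalg.eigh(np.cov(T[:,:2].T)); d=V[:,1]; W=C[near&wh&(abs(C[...,2]-zt)<.005)]
    c=T[:,:2].mean(0); print("mean",c.round(4),"axis deg",np.degrees(np.arctan2(d[1],d[0])).round(1))
    if len(W): print("white",len(W),W.mean(0).round(4))
E
python3 - <<'E'
from kn import *
p=imaging.get_image("wrist"); save(p,"w1"); measure(p,.044,(.511,.158)); plan(.511,.158,.0235,-82.3)
E
```

```text
rect mm [512.6 159. ] [43.3 13.6] 7.9 n 793 z 0.0442
mean [0.5136 0.1589] axis deg -171.7
white 100 [0.5236 0.1601 0.0446]
t 4.17 pos [0.5103 0.1579 0.1307] yaw -82.48 F [ 0.2 -0.  -0. ] tau [-0.01 -0.03  0.06] op 0.0396 q6 1.6
shift [ 0.     -0.0008  0.1072] roll rad -0.0032 z_tool [-0.001  0.    -1.   ]
```

View pics/w1.png

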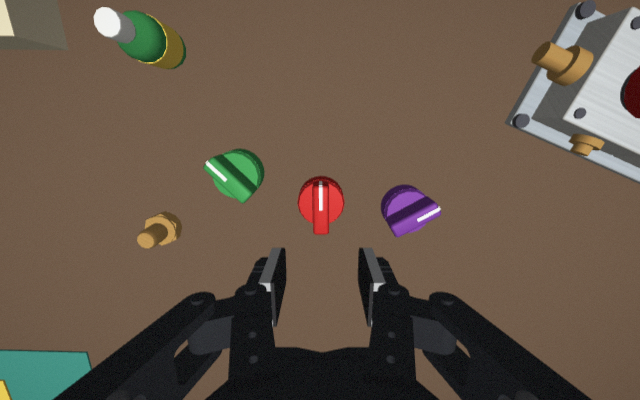

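The wrist view shows the red knob at (321,205), pointer towards the top and its bar along the jaw centre line. I descend and grip.

Request:
{"api": "step_arm", "payload": {
  "targets": [-0.0007, -0.0018, 0.025, -0.008, -0.0007, -0.0018, 0.05, -0.008, -0.0007, -0.0018, 0.075, -0.008, -0.0007, -0.0018, 0.095, -0.008, -0.0007, -0.0018, 0.103, -0.008, -0.0007, -0.0018, 0.107, -0.008, -0.0007, -0.0018, 0.107, -0.008]
}}

```text
t: 4.75
tool_pos: [0.5118, 0.1588, 0.0234]
tool_rot: [2.37, -2.06, -0.002]
contact_force: [-0.3, 1.0, -0.9]
opening: 0.0404
```

Request:
{"api": "step_arm", "payload": {
  "targets": [0, 0, 0, 0, 0, 0, 0, 0, 0, 0, 0, 0, 0, 0, 0, 0, 0, 0, 0, 0],
  "grip": 0.0,
  "force": 60
}}

```text
t: 5.17
tool_pos: [0.5133, 0.1591, 0.0253]
tool_rot: [-2.37, 2.06, -0.002]
contact_force: [0.3, 0.6, 5.7]
opening: 0.0124
```

Run:
```python
from kn import *
plan(.512,.1588,.0235,-82)
p=imaging.get_image("wrist"); save(p,"w2")
```

```text
t 5.17 pos [0.5133 0.1591 0.0253] yaw -81.99 F [0.3 0.6 5.7] tau [-0.07  0.05  0.03] op 0.0124 q6 1.59
shift [0.0001 0.0014 0.0018] roll rad 0.0002 z_tool [ 0.002  0.    -1.   ]
```

View pics/w2.png

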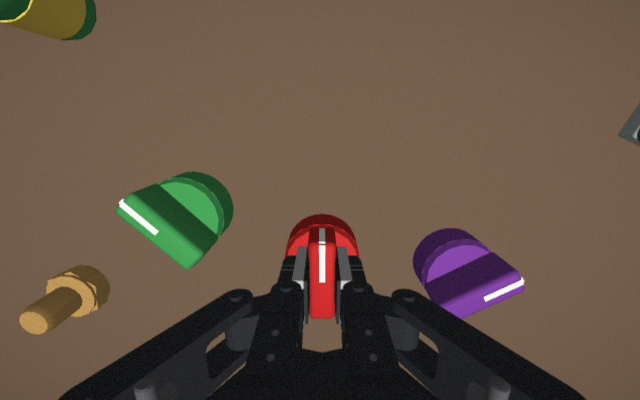

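Request:
{"api": "step_arm", "payload": {
  "targets": [0, 0, -0.005, 0, 0, 0, -0.02, 0, 0, 0, -0.05, 0, 0, 0, -0.085, 0, 0, 0, -0.12, 0, 0, 0, -0.12, 0]
}}

```text
t: 5.72
tool_pos: [0.5177, 0.1599, 0.1542]
tool_rot: [-2.362, 2.053, -0.016]
contact_force: [0.4, 1.8, 0.1]
opening: 0.0129
```

Run:
```python
from kn import *
plan(.548,-.134,.11,-104)
p=imaging.get_image("wrist"); save(p,"w3")
```

```text
t 5.72 pos [0.5177 0.1599 0.1542] yaw -81.98 F [0.4 1.8 0.1] tau [-0.02 -0.02 -0.01] op 0.0129 q6 1.59
shift [0.2952 0.0117 0.0439] roll rad 0.3844 z_tool [ 0.016  0.003 -1.   ]
```

View pics/w3.png

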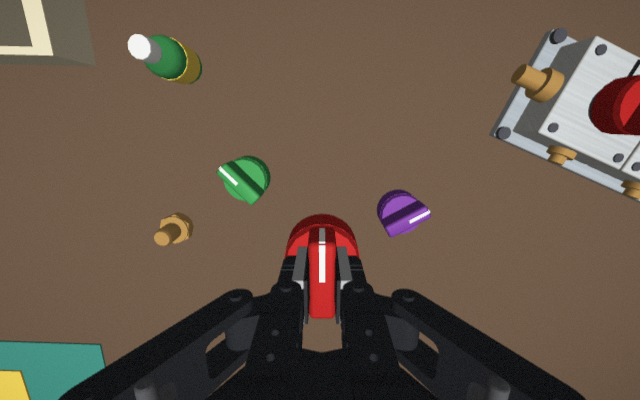

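Request:
{"api": "step_arm", "payload": {
  "targets": [0.02, 0.001, 0, 0.03, 0.05, 0.002, 0, 0.07, 0.08, 0.003, 0, 0.11, 0.11, 0.004, 0, 0.15, 0.14, 0.005, 0, 0.19, 0.17, 0.006, 0, 0.23, 0.2, 0.007, 0, 0.27, 0.23, 0.008, 0, 0.31, 0.26, 0.01, 0, 0.35, 0.285, 0.0117, 0, 0.384, 0.295, 0.0117, 0, 0.384, 0.295, 0.0117, 0, 0.384]
}}

```text
t: 6.77
tool_pos: [0.5451, -0.1357, 0.1494]
tool_rot: [-1.926, 2.47, -0.006]
contact_force: [1.1, 0.5, -0.4]
opening: 0.0126
```

Request:
{"api": "step_arm", "payload": {
  "targets": [0, 0, 0, 0, 0, 0, 0, 0, 0, 0, 0, 0]
}}

```text
t: 7.02
tool_pos: [0.5447, -0.1343, 0.1488]
tool_rot: [-1.928, 2.469, -0.004]
contact_force: [-0.0, 0.0, -0.4]
opening: 0.0123
```

Run:
```python
from kn import *
plan(.548,-.134,.11,-104)
p=imaging.get_image("wrist"); save(p,"w4")
for n,z in [("stem_top",.07),("seat",.054)]:
  for a in imaging.mark_of(n,p)[:3]: print(n,round(float(a["score"]),2),np.round(a["uv"],1),at_z(p,a["uv"],z).round(4))
st()
```

```text
t 7.02 pos [ 0.5447 -0.1343  0.1488] yaw -104.02 F [-0.   0.  -0.4] tau [ 0.    0.05 -0.05] op 0.0123 q6 1.44
shift [-0.0009 -0.0028  0.0388] roll rad -0.0003 z_tool [ 0.009  0.003 -1.   ]
stem_top 0.83 [317.6 123.2] [ 0.6174 -0.1491  0.07  ]
seat 0.76 [319.2 122.9] [ 0.6173 -0.15    0.054 ]
t 7.1667
q [-0.3779 -0.0391  1.8452  0.0064  1.3276  1.4363]
dq [-0.0057 -0.0001 -0.0023  0.001  -0.0004  0.001 ]
effort [-4.81000e-02 -3.38811e+01 -3.56180e+01  1.85000e-02 -2.20000e-02
  5.00000e-04]
tool_pos [ 0.5451 -0.1347  0.1493]
tool_rot [-1.9277  2.4688 -0.0057]
contact_force [-0.5848 -0.5704 -0.9724]
wrist_torque [ 0.0083  0.0245 -0.0228]
opening 0.0127
[[-0.242 -0.97   0.01 ]
 [-0.97   0.242  0.003]
 [-0.005 -0.009 -1.   ]]
```

View pics/w4.png

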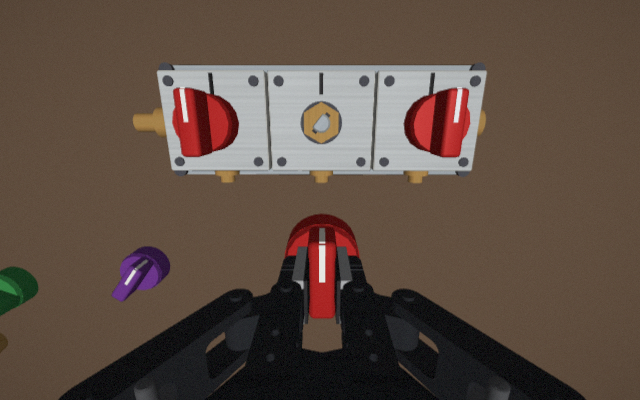

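The wrist camera looks straight down on the manifold: the stem is at (321,123) and the flat faces the upper left. I zoom in.

Run:
```python
from kn import *
p=imaging.get_image("wrist"); np.savez("w5.npz",**{k:p[k] for k in ["color","depth","fov_y","cx","cy","R","t"]})
save(p,"w5",(290,60,355,150),6.6)
for n,z in [("stem_top",.07),("seat",.054)]:
  for a in imaging.mark_of(n,p)[:1]: print(n,round(float(a["score"]),2),np.round(a["uv"],1),at_z(p,a["uv"],z).round(4))
for uv in [(310,135),]: pass
C=cloud(p); print(C[123,321],C[117,318])
```

```text
seat 0.63 [320.4 125.7] [ 0.6153 -0.1509  0.054 ]
[ 0.61737223 -0.15202849  0.07063329] [ 0.62229339 -0.15066324  0.05603946]
```

View pics/w5.png

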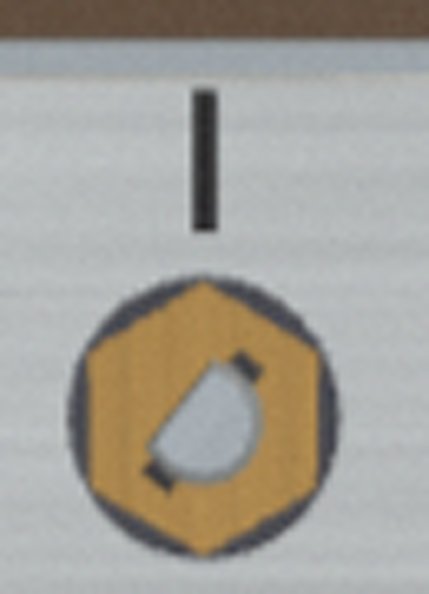

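Run:
```python
from kn import *
p=dict(np.load("w5.npz"))
u=lambda a,b:(290+(a+.5)/6.6-.5,60+(b+.5)/6.6-.5)
def ang(a,b,z):
    A=at_z(p,u(*a),z);B=at_z(p,u(*b),z); d=(B-A)[:2]; return np.degrees(np.arctan2(d[1],d[0])),A,B
print("chord",ang((150,447),(217,363),.07)[0]+90, np.linalg.norm((lambda r:r[1]-r[2])(ang((150,447),(217,363),.07))))
print("tongues",ang((160,474),(247,365),.063)[0]+90)
print("mark",ang((204,232),(204,90),.036)[0])
t=ang((160,474),(247,365),.06)
print("nut center",at_z(p,u(204,417),.054), "block ring",at_z(p,u(204,417),.05))
# stem segmentation
hsv=cv2.cvtColor(p["color"],cv2.COLOR_RGB2HSV); 
big=cv2.resize(p["color"][105:140,303:340],None,fx=8,fy=8,interpolation=cv2.INTER_CUBIC); h=cv2.cvtColor(big,cv2.COLOR_RGB2HSV)
m=((h[...,1]<60)&(h[...,2]>110)).astype(np.uint8)
n,l,s,c=cv2.connectedComponentsWithStats(m); k=[i for i in range(1,n) if 60<c[i][0]<230 and 60<c[i][1]<230 and s[i,4]>500]
for i in k:
    ys,xs=np.nonzero(l==i); P=np.array([at_z(p,(303+(x+.5)/8-.5,105+(y+.5)/8-.5),.07)[:2] for x,y in zip(xs,ys)])
    w,V=np.linalg.eigh(np.cov(P.T)); print(s[i],P.mean(0),np.degrees(np.arctan2(V[1,0],V[0,0])),np.sqrt(w)*1000, "ext along chord",np.ptp(P@V[:,1]))
plan(.548,-.134,.11,-104)
```

```text
chord 36.077117514772155 0.011943030655459609
tongues 36.22627087672434
mark -14.039733867141523
nut center [ 0.61754517 -0.15149068  0.054     ] block ring [ 0.61752359 -0.15144142  0.05      ]
[   75    78   139   149 13576] [ 0.61624779 -0.1521489 ] -143.03179082117126 [2.66739845 3.54491102] ext along chord 0.01401790344136572
t 7.32 pos [ 0.5452 -0.1352  0.1495] yaw -104.07 F [ 0.2 -0.3 -1.5] tau [ 0.01 -0.03  0.03] op 0.0126 q6 1.44
shift [-0.0017 -0.0021  0.0395] roll rad -0.0012 z_tool [ 0.01   0.003 -1.   ]
```

Run:
```python
from kn import *
p=dict(np.load("w5.npz"))
save(p,"w5k",(270,200,375,330),4.6)
C=cloud(p); hsv=cv2.cvtColor(p["color"],cv2.COLOR_RGB2HSV)
red=((hsv[...,0]<8)|(hsv[...,0]>172))&(hsv[...,1]>120); red[:205]=0; red[330:]=0; red[:,:270]=0; red[:,375:]=0
z=C[red][:,2]; print(np.percentile(z,[1,5,20,50,80,95,99]).round(4)); print(np.histogram(z,bins=20))
```

```text
[0.0014 0.1298 0.1431 0.1652 0.1685 0.1693 0.1781]
(array([  39,    0,    0,    0,    0,    0,    0,    0,  203,  919,  590,
       1840,   32,    1,    2,    0,    0,    0,    0,   15]), array([-0.00049302,  0.01419284,  0.0288787 ,  0.04356455,  0.05825041,
        0.07293627,  0.08762212,  0.10230798,  0.11699383,  0.13167969,
        0.14636555,  0.1610514 ,  0.17573726,  0.19042312,  0.20510897,
        0.21979483,  0.23448068,  0.24916654,  0.2638524 ,  0.27853825,
        0.29322411]))
```

View pics/w5k.png

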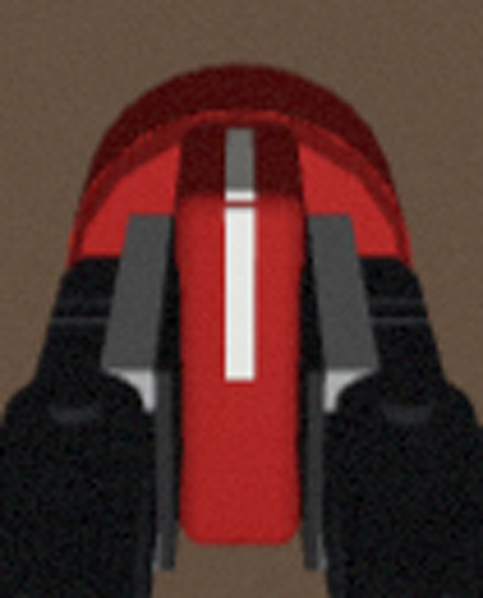

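Run:
```python
from kn import *
p=dict(np.load("w5.npz"))
u=lambda a,b:(270+(a+.5)/4.6-.5,200+(b+.5)/4.6-.5)
C=cloud(p); hsv=cv2.cvtColor(p["color"],cv2.COLOR_RGB2HSV)
red=(((hsv[...,0]<8)|(hsv[...,0]>172))&(hsv[...,1]>120))|((hsv[...,1]<60)&(hsv[...,2]>170)); red[:205]=0; red[330:]=0; red[:,:300]=0; red[:,345:]=0
T=C[red&(abs(C[...,2]-.1685)<.003)]; r=cv2.minAreaRect((T[:,:2]*1000).astype(np.float32)); print(r,len(T),np.median(T[:,2]))
# plane tilt of the top
A=np.c_[T[:,:2]-T[:,:2].mean(0),np.ones(len(T))]; print("slope",np.linalg.lstsq(A,T[:,2],rcond=None)[0])
z=.1685
P=[at_z(p,u(*c),z)[:2] for c in [(180,198),(300,198),(298,545),(182,545)]]
P=np.array(P); c=P.mean(0); print(c,np.linalg.norm(P[0]-P[1]),np.linalg.norm(P[1]-P[2]))
f=P[:2].mean(0)-P[2:].mean(0); print("bar yaw",np.degrees(np.arctan2(f[1],f[0])))
S=np.array([.6174,-.1515]); print("stem-knob",S-c, "knob-tcp",c-np.array([.5452,-.1352]))
```

```text
((544.0796508789062, -135.149169921875), (13.760198593139648, 43.94845199584961), 76.11351776123047) 1983 0.16836730850207016
slope [0.00082768 0.00597099 0.1683316 ]
[ 0.54413642 -0.13505399] 0.012435517877973 0.04265763764021724
bar yaw -13.963885564003393
stem-knob [ 0.07326358 -0.01644601] knob-tcp [-0.00106358  0.00014601]
```

```bash
python3 -c "
from h import *
plan(.6182,-.1505,.107,-53.7)"
```

```text
t 7.32 pos [ 0.5452 -0.1352  0.1495] yaw -104.07 F [ 0.2 -0.3 -1.5] tau [ 0.01 -0.03  0.03] op 0.0126 q6 1.44
shift [-0.0027 -0.0742  0.0431] roll rad -0.8791 z_tool [ 0.01   0.003 -1.   ]
```

Request:
{"api": "step_arm", "payload": {
  "targets": [-0.0003, -0.009, 0, -0.1, -0.0006, -0.018, 0, -0.2, -0.001, -0.03, 0, -0.3, -0.0014, -0.042, 0, -0.4, -0.0018, -0.054, 0, -0.5, -0.0022, -0.064, 0, -0.6, -0.0025, -0.07, 0.005, -0.7, -0.0027, -0.0742, 0.015, -0.8, -0.0027, -0.0742, 0.025, -0.879, -0.0027, -0.0742, 0.032, -0.879, -0.0027, -0.0742, 0.032, -0.879, -0.0027, -0.0742, 0.032, -0.879]
}}

```text
t: 8.32
tool_pos: [0.6176, -0.1503, 0.1176]
tool_rot: [-2.796, 1.418, -0.01]
contact_force: [0.1, -0.6, -0.0]
opening: 0.0127
```

Run:
```python
from kn import *
p=imaging.get_image("wrist"); save(p,"w6"); s=imaging.get_image("scene"); save(s,"s6",(130,130,290,260),5)
t=imaging.get_image("top"); save(t,"t6",(370,120,470,210),6)
plan(.6182,-.1505,.100,-53.7)
```

```text
t 8.47 pos [ 0.6185 -0.1507  0.1191] yaw -53.76 F [-0.2  0.7 -0.4] tau [ 0.01  0.01 -0.01] op 0.0123 q6 0.58
shift [-0.0004  0.0003  0.0191] roll rad -0.001 z_tool [ 0.011  0.002 -1.   ]
```

View pics/w6.png

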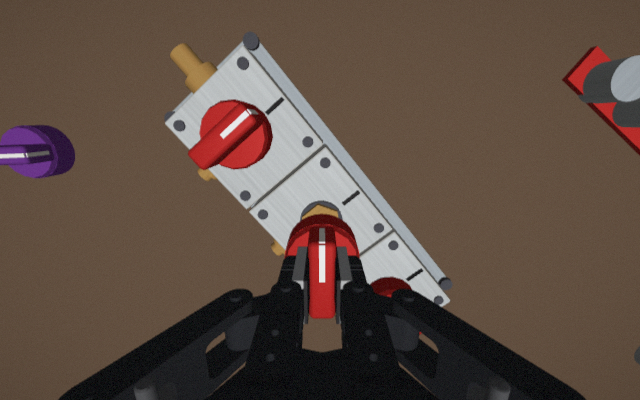

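View pics/s6.png

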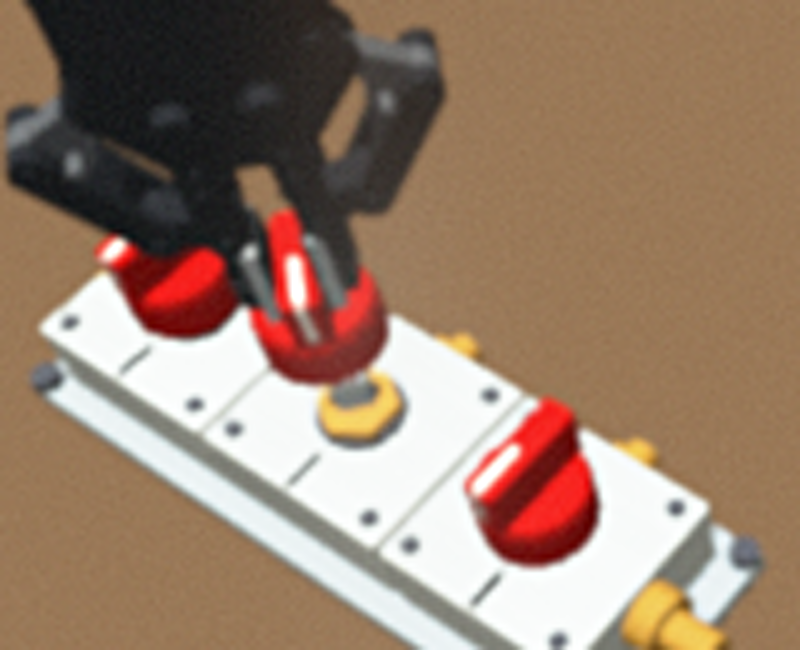

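Request:
{"api": "step_arm", "payload": {
  "targets": [-0.0003, 0.0002, 0.008, 0, -0.0003, 0.0002, 0.015, 0, -0.0003, 0.0002, 0.02, 0, -0.0003, 0.0002, 0.023, 0, -0.0003, 0.0002, 0.025, 0, -0.0003, 0.0002, 0.027, 0, -0.0003, 0.0002, 0.027, 0, -0.0003, 0.0002, 0.027, 0]
}}

```text
t: 9.13
tool_pos: [0.6181, -0.1502, 0.0917]
tool_rot: [-2.796, 1.417, -0.012]
contact_force: [-1.8, 0.7, -1.8]
opening: 0.0126
```

Run:
```python
from kn import *
s=imaging.get_image("scene"); save(s,"s7",(130,130,290,260),5)
p=imaging.get_image("wrist"); save(p,"w7",(270,150,375,330),3.3)
plan(.6182,-.1505,.0863,-53.7)
```

```text
t 9.23 pos [ 0.6182 -0.1502  0.0919] yaw -53.75 F [-1.6  1.4 -0.9] tau [ 0.24  0.21 -0.01] op 0.0125 q6 0.58
shift [0.0002 0.0002 0.0056] roll rad -0.0009 z_tool [ 0.01   0.003 -1.   ]
```

View pics/s7.png

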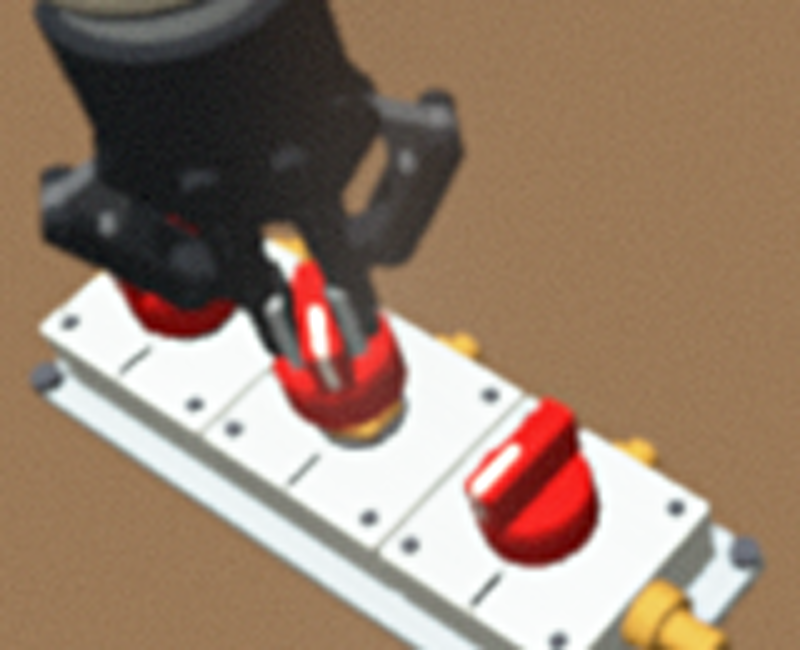

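Request:
{"api": "step_arm", "payload": {
  "targets": [-0.0006, 0.0002, 0.002, 0, -0.0006, 0.0002, 0.004, 0, -0.0006, 0.0002, 0.0055, 0, -0.0006, 0.0002, 0.0065, 0, -0.0006, 0.0002, 0.0072, 0, -0.0006, 0.0002, 0.008, 0, -0.0006, 0.0002, 0.008, 0]
}}

```text
t: 9.82
tool_pos: [0.6183, -0.15, 0.0848]
tool_rot: [-2.796, 1.417, -0.015]
contact_force: [-0.7, 1.4, 4.7]
opening: 0.0126
```

Request:
{"api": "step_arm", "payload": {
  "targets": [0, 0, 0.001, 0, 0, 0, 0.0015, 0, 0, 0, 0.002, 0, 0, 0, 0.0025, 0, 0, 0, 0.003, 0, 0, 0, 0.003, 0]
}}

```text
t: 10.32
tool_pos: [0.6181, -0.1499, 0.081]
tool_rot: [-2.796, 1.417, -0.014]
contact_force: [-0.4, 1.1, 0.2]
opening: 0.0125
```

Request:
{"api": "step_arm", "payload": {
  "targets": [0, 0, 0.001, 0, 0, 0, 0.0015, 0, 0, 0, 0.002, 0, 0, 0, 0.0025, 0, 0, 0, 0.003, 0, 0, 0, 0.003, 0]
}}

```text
t: 10.82
tool_pos: [0.6181, -0.1498, 0.0794]
tool_rot: [-2.796, 1.417, -0.013]
contact_force: [-4.8, 2.1, 8.5]
opening: 0.0125
```

Run:
```python
from kn import *
s=imaging.get_image("scene"); save(s,"s8",(130,130,290,260),5)
p=imaging.get_image("wrist"); save(p,"w8",(270,150,375,330),3.3)
plan(.6182,-.1505,.0793,-53.7)
C=cloud(p); hsv=cv2.cvtColor(p["color"],cv2.COLOR_RGB2HSV)
red=(((hsv[...,0]<8)|(hsv[...,0]>172))&(hsv[...,1]>120))|((hsv[...,1]<60)&(hsv[...,2]>170)); red[:215]=0; red[330:]=0; red[:,:305]=0; red[:,340:]=0
print(np.histogram(C[red][:,2],bins=np.arange(.07,.115,.002)))
T=C[red&(abs(C[...,2]-.098)<.004)]; print(np.median(T[:,2]))
```

```text
t 10.92 pos [ 0.6181 -0.1498  0.0794] yaw -53.75 F [-5.3  2.7  8. ] tau [ 0.39  0.95 -0.05] op 0.0126 q6 0.58
shift [0.0006 0.0003 0.0001] roll rad -0.0009 z_tool [ 0.011  0.003 -1.   ]
(array([  49,   75,   59,  105,   31,   28,   29,   37,   28,   37,   30,
         38,   37,  559, 1396,   10,    5,   12,   12,   11,    6,    0]), array([0.07 , 0.072, 0.074, 0.076, 0.078, 0.08 , 0.082, 0.084, 0.086,
       0.088, 0.09 , 0.092, 0.094, 0.096, 0.098, 0.1  , 0.102, 0.104,
       0.106, 0.108, 0.11 , 0.112, 0.114]))
0.0983555293577508
```

View pics/s8.png

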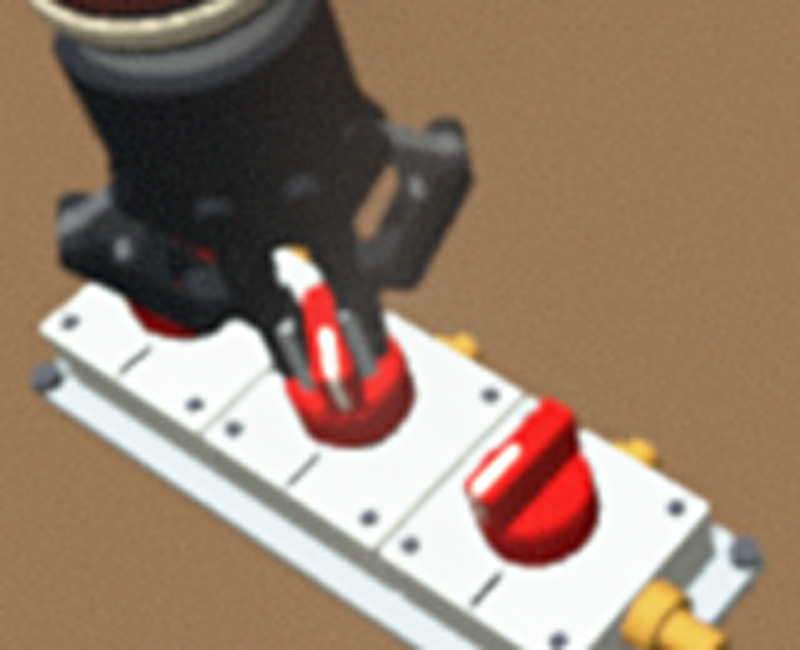

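The knob is home: bar top at 98.4 mm, and the TCP is at the height expected for seated. I relax the push, then turn clockwise.

Request:
{"api": "step_arm", "payload": {
  "targets": [0, 0, -0.0005, 0, 0, 0, -0.0005, 0]
}}

```text
t: 11.08
tool_pos: [0.6179, -0.1498, 0.0795]
tool_rot: [-2.796, 1.417, -0.013]
contact_force: [-0.4, 1.3, 1.5]
opening: 0.0125
```

```bash
python3 -c "
from h import *
plan(.6182,-.1505,.0793,-104.04)"
```

```text
t 11.08 pos [ 0.6179 -0.1498  0.0795] yaw -53.75 F [-0.4  1.3  1.5] tau [ 0.2   0.21 -0.04] op 0.0125 q6 0.58
shift [0.0007 0.0002 0.0002] roll rad 0.8777 z_tool [ 0.01   0.003 -1.   ]
```

Request:
{"api": "step_arm", "payload": {
  "targets": [0.0001, 0, 0, 0.04, 0.0001, 0, 0, 0.08, 0.0002, 0, 0, 0.12, 0.0002, 0, 0, 0.16, 0.0003, 0, 0, 0.2, 0.0003, 0, 0, 0.2]
}}

```text
t: 11.58
tool_pos: [0.6185, -0.15, 0.0795]
tool_rot: [-2.639, 1.689, -0.013]
contact_force: [0.3, 0.9, 0.7]
opening: 0.0125
```

```bash
python3 -c "
from h import *
plan(.6182,-.1505,.0793,-104.04)"
```

```text
t 11.58 pos [ 0.6185 -0.15    0.0795] yaw -65.24 F [0.3 0.9 0.7] tau [ 0.3  -0.04  0.1 ] op 0.0125 q6 0.78
shift [0.0004 0.0005 0.0002] roll rad 0.6772 z_tool [ 0.011  0.003 -1.   ]
```

Request:
{"api": "step_arm", "payload": {
  "targets": [0.0001, 0, 0, 0.06, 0.0002, 0, 0, 0.12, 0.0003, 0, 0, 0.18, 0.0004, 0.0001, 0, 0.24, 0.0004, 0.0001, 0, 0.3, 0.0005, 0.0001, 0, 0.36, 0.0006, 0.0001, 0, 0.42, 0.0007, 0.0002, 0, 0.48, 0.0008, 0.0002, 0, 0.54, 0.0008, 0.0003, 0, 0.6, 0.0009, 0.0003, 0, 0.66, 0.0009, 0.0003, 0, 0.677]
}}

```text
t: 12.58
tool_pos: [0.6186, -0.1517, 0.0795]
tool_rot: [-1.927, 2.469, -0.009]
contact_force: [-0.0, -2.1, 0.3]
opening: 0.0123
```

```bash
python3 -c "
from h import *
plan(.6182,-.1505,.0793,-104.04)"
```

```text
t 12.58 pos [ 0.6186 -0.1517  0.0795] yaw -104.05 F [-0.  -2.1  0.3] tau [-0.34  0.14  0.12] op 0.0123 q6 1.45
shift [-0.001   0.0007  0.0001] roll rad -0.0002 z_tool [ 0.011  0.001 -1.   ]
```

Request:
{"api": "step_arm", "payload": {
  "targets": [0, 0.0, 0, 0.03, 0, 0, 0, 0.06, 0, 0, 0, 0.09, 0, 0, 0, 0.12, 0, 0, 0, 0.13, 0, 0, 0, 0.13]
}}

```text
t: 13.08
tool_pos: [0.6186, -0.152, 0.0795]
tool_rot: [-1.764, 2.588, -0.009]
contact_force: [-1.7, -1.1, 2.0]
opening: 0.0127
```

Run:
```python
from h import *
plan(.6182,-.1505,.0793,-104.04)
p=imaging.get_image("wrist"); save(p,"w9",(200,100,440,330),2.5)
```

```text
t 13.08 pos [ 0.6186 -0.152   0.0795] yaw -111.43 F [-1.7 -1.1  2. ] tau [-0.21  0.23  0.15] op 0.0127 q6 1.58
shift [-0.0012  0.0009  0.0002] roll rad -0.129 z_tool [ 0.011  0.001 -1.   ]
```

View pics/w9.png

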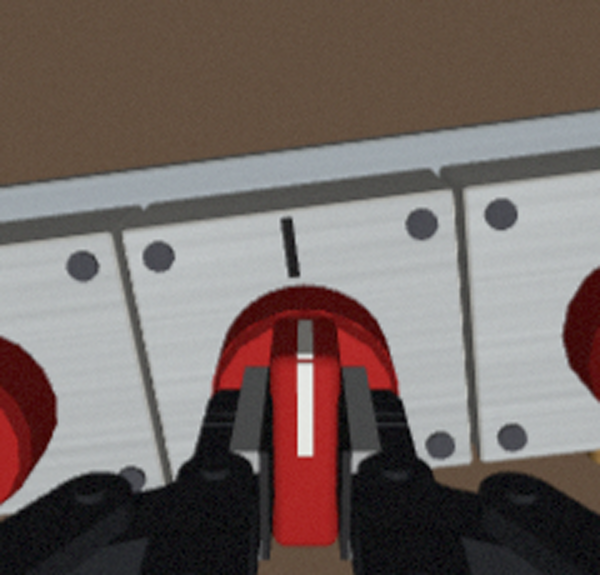

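Request:
{"api": "step_arm", "payload": {
  "targets": [0, 0, 0, -0.04, 0, 0, 0, -0.08, 0, 0, 0, -0.11, 0, 0, 0, -0.129, 0, 0, 0, -0.129, 0, 0, 0, -0.129]
}}

```text
t: 13.63
tool_pos: [0.6187, -0.1517, 0.0794]
tool_rot: [-1.927, 2.469, -0.009]
contact_force: [-0.1, 1.7, 1.7]
opening: 0.0127
```

Run:
```python
from h import *
plan(.6182,-.1505,.0793,-104.04)
```

```text
t 13.63 pos [ 0.6187 -0.1517  0.0794] yaw -104.05 F [-0.1  1.7  1.7] tau [ 0.27  0.09 -0.04] op 0.0127 q6 1.45
shift [-0.001   0.0007  0.0001] roll rad -0.0001 z_tool [ 0.011  0.001 -1.   ]
```

Request:
{"api": "step_arm", "payload": {
  "targets": [0, 0, 0, 0, 0, 0, 0, 0, 0, 0, 0, 0, 0, 0, 0, 0, 0, 0, -0.003, 0],
  "grip": 0.04
}}

```text
t: 14.05
tool_pos: [0.6181, -0.1516, 0.0818]
tool_rot: [-1.927, 2.469, -0.008]
contact_force: [-0.7, -0.7, 0.5]
opening: 0.0399
```

Request:
{"api": "step_arm", "payload": {
  "targets": [0, 0, -0.01, 0, 0, 0, -0.025, 0, 0, 0, -0.05, 0, 0, 0.01, -0.075, 0, 0, 0.03, -0.09, 0, 0, 0.05, -0.09, 0, 0, 0.07, -0.09, 0, 0, 0.07, -0.09, 0, 0, 0.07, -0.09, 0, 0, 0.07, -0.09, 0]
}}

```text
t: 14.88
tool_pos: [0.5501, -0.135, 0.1725]
tool_rot: [-1.927, 2.468, -0.011]
contact_force: [-0.7, -0.2, -0.2]
opening: 0.0402
```

Run:
```python
from kn import *
p=imaging.get_image("wrist"); save(p,"w10"); measure(p,.098,(.6172,-.1514)); measure(p,.098,(.6377,-.066)); measure(p,.098,(.5955,-.2365)); save(imaging.get_image("scene"),"s10")
plan(.6182,-.1505,.0793,-104.04)
```

```text
rect mm [ 617.9 -151.4] [13.8 43.3] 76.0 n 1090 z 0.0984
mean [ 0.6179 -0.1515] axis deg 165.9
white 127 [ 0.6291 -0.1546  0.0987]
rect mm [639.  -66.5] [14.1 43.3] 76.2 n 1172 z 0.0985
mean [ 0.6389 -0.0674] axis deg 165.9
white 144 [ 0.6499 -0.0687  0.0989]
rect mm [ 596.3 -236.1] [14.  44.2] 75.6 n 1183 z 0.0981
mean [ 0.5967 -0.2355] axis deg 165.9
white 142 [ 0.6075 -0.2396  0.0986]
t 14.98 pos [ 0.5502 -0.135   0.1718] yaw -104.05 F [0.  0.4 1. ] tau [0.01 0.03 0.05] op 0.0399 q6 1.44
shift [-0.0012 -0.0688  0.0932] roll rad -0.0003 z_tool [ 0.011  0.001 -1.   ]
```

View pics/w10.png

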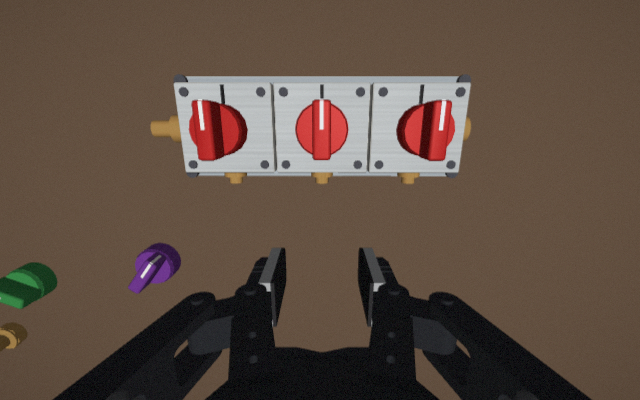

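View pics/s10.png

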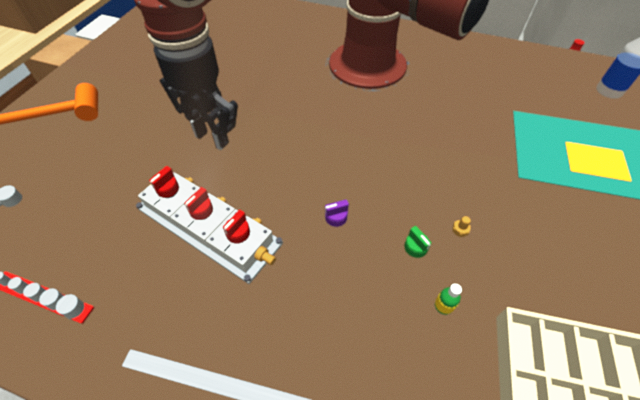

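```bash
python3 -c "
from h import *
print(ticket.finish_job())"
```

```text
the job is handed in; nothing more can be done
None
```

The red knob is on the bare stem, pressed home and turned shut, and the job was handed in at about 15 s of the 72 s allowed.

- **Fitting:** I gripped the loose red knob by its bar and measured the stem's flat with the wrist camera, about 0.88 rad counter-clockwise from shut. The knob went on with the flats matched. Readings at the end of each move showed at most about 8.5 N of push (limit 25 N).
- **Shutting:** I turned the knob clockwise 0.13 rad past straight to take up the play. Then I turned it back to straight across, where the torque was near zero, and let go.
- **Last checks:** The bar top is at 98.4 mm, against 98.5 and 98.1 mm for the neighbours. All three bars point the same way, within about 0.5°. The gripper was clear of everything and the wrist force near zero. In the scene picture the coupling, bottle and look-alike knobs appear where they were at the start; I did not measure them again.

- **Stem angle not seen:** The stem is hidden under the knob, so its shut angle rests on the 0.13 rad of play you gave. I estimate it is within a few hundredths of a rad.
- **Camera disagreement:** The top and wrist cameras placed the stem about 2 mm apart. I positioned the knob by how far the wrist camera showed it from the stem.

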